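# Gauge the pump's pressure-shoe gap

### The arm

A 7-joint arm with a two-finger parallel gripper is mounted at the origin on the work surface. World frame = base frame: x ahead of the robot, y to its left, z up, the work surface at z = 0. Lengths are in m, angles in rad, forces in N, time in s.
With the tool pointing down it reaches from about 0.35 to 0.9 m from the base axis. Payload 8.1 kg.
Tool frame: the origin (TCP) lies on the centre line of the jaws, within the pads' length; the fingertips stand 19 mm ahead of it and the grasp point (between the pads) is the TCP (arm.tip_reach is the distance from the TCP to the fingertips, in m); z points along the fingers, y is the line along which they close (so a half turn about z gives the same grasp; the last joint's range is limited). The gripper opens to 92 mm and grips with 3 to 60 N. Pads are 19 mm wide; open, the fingers measure 130 mm over their backs; the gripper's body (75 mm by 190 mm) begins 47 mm behind the grasp point.
Start: joints at [1.087, 0.434, 0.025, 1.573, -0.012, 1.134, -0.075], TCP at [0.232, -0.58, 0.246] pointing down, gripper open.
Joint ranges: [-2.62, 2.62], [-0.44, 2.09], [-1.27, 1.32], [0.08, 2.57], [-1.32, 4.46], [0.12, 2], [-2.74, 2.74]. Speed limits (rad/s): [2.22, 2.22, 3.01, 3.01, 3.14, 3.14, 3.14].

### API

Orientations are given as a rotation vector (axis times angle).
In Python, from cell import arm gives the robot as it stands.
- The arm moves only by the tool arm_command, never from a script. Its argument "targets" is a list that holds one entry, the list of rows, each a list of 6 numbers: the shift along the tool's x, y, z in m, then the turn, a rotation vector about the tool's x, y, z in rad. A call has 1 to 10 rows; each row shifts and turns the commanded pose from where the row before left it, along the tool's axes as they then stand; what a row does not reach is not made up. A row lasts 1/8 s, in which the tool goes at most 62.5 mm and 10.7 degrees, less where a joint would pass 70% of its speed; a pose out of reach is approached as far as the arm can. A call with a gripper value outside its range is refused whole. "jaw" is the finger opening in m, from 0 to 0.0918, set as the call begins (left out, the last holds). The fingers move at their own pace and stop on an object; "newtons" is the grip in N (left out, the last holds). Time passes only in rows, so rows that do not move let the fingers close. It gives the time, the measured TCP pose, the force, the opening and the grip force at its end, in the units of the state.
- arm.observe(): the state, without advancing time (a new reading comes with each control period).
- arm.get_image(name): name is "scene" or "top" or "wrist"; returns a dict with "pixels" (400x640x3 uint8, red, green, blue), "z_map" (400x640 float32, m along the optical axis (not along the pixel's ray), 0 where there is no reading), "fx", "fy", "cx", "cy" (pixels), "xyz" and "rotation" of the camera in the world; the wrist camera has in their place "T_tool_cam" (4x4, takes a point from camera to tool coordinates, whose origin is the TCP and whose axes are the flange's). Camera axes: x right, y down, z forward; pixel columns grow to the right and rows downward; lengths in m; the calibration is good to about 2 mm. The wrist camera is an equidistant fisheye: a pixel r from the principal point sees the ray r / f radians off the axis. A picture is of the moment at which its call begins: read the wrist's pose just before it.
- arm.sign_off(): hands the job in; it is judged then, once.
The state is a dict: "clock": time; "joints": joint angles; "dq": joint speeds; "joint_efforts": joint torques, N m; "position": TCP position; "ee_rot": TCP orientation; "force": force on the tool from outside, world axes, zero at the start; "ft_torque": the same for the moment, N m; "width": opening from 0.0 (shut) to 1.0 (fully open); "gripper_force": force on a finger pad.
Only numpy, scipy, OpenCV 4.12 (cv2) and the standard library are available. Lean on these libraries where they do the work, as an engineer would, in place of code of your own. Each camera call takes 0.05 s, during which the arm holds its last target. There are 200 camera calls.

### The job

Check the roller gap of the white bench pump with the green-handled gauge: lift it out of its stand and slide its blade gently straight down between the steel rollers and the blue sprung shoe, feeling their steady drag, until it comes up solid on the pump's deck. Let go and leave it standing there upright, nipped in the gap, and leave the yellow and red gauges and everything else alone.

Things in the scene. Friction and masses are not known exactly. Their poses are not given: they have to be found in the camera images.
- gauge_green: Steel blade below (6 mm thick in x, 44 wide in y, 50 long, lowest 12 mm tapered to 2 thick), black collar 24 x 52 x 5, green handle on top 16 (x) x 34 (y) x 50 mm. Origin: centre of the blade's lower end, z up; collar z 50-55, handle z 55-105 mm. Loose, 90 g. Starts upright, hung by its collar in a slot (12 x 49 mm) of a fixed stand 58 mm tall, one of three in a row along y 64 mm apart.
- pump: White bench pump, fixed, 190 (x) x 130 (y) mm, dark deck 50 mm above the bench; origin at the centre of its underside. On the deck a rotor with a ring of six steel rollers (24 mm across, 42 tall) on the -x side faces a blue block-shaped shoe (64 mm long in y, 42 tall) on the +x side. With the blade on the deck the gauge's collar clears them by 8 mm.
- gap_floor (a point): Point on the pump's deck, mid-gap, where the blade's end belongs; x across the gap from rollers to shoe, y along it, z up. At rest the gap is 2 mm; above 22 mm from the deck it flares to 23 mm. Rotor and shoe each give way up to 14 mm in x, pushing with 4.4 N plus 0.2 N per mm: the 6 mm blade slides in with 2 to 10 N of drag and does not fall in by its weight; the deck is solid.

How it is judged:
By the outcome, as a careful person would: the job done as asked, in the order asked, and still so for the second after the job is handed in, with the robot touching nothing.
It also fails if it takes over 38 s, if anything falls off the work surface, if the arm or the gripper's body presses on something with over 40 N, if the wrist force passes 120 N, or if a joint passes its speed limit or range.

## Working session

There is one attempt and no reset: what is moved stays moved. The work goes in short steps, Python scripts to look and compute and a tool call to move; the robot and the scene stay as the last step left them, time stands still between calls to the robot, and variables do not carry over. Pictures are saved under pics/ and viewed, at most 10 in all, crops included, and the job is handed in when it is done.

Besides the shell and the picture viewer there is one more tool, called after ">>>" as a command line: name --argument value ..., lists and objects as JSON in quotes. arm_command: Moves the arm, as the interface text tells. Its arguments: {"type":"object","properties":{"targets":{"type":"array","items":{"type":"array","items":{"type":"array","items":{"type":"number"}}}},"jaw":{"type":"number"},"newtons":{"type":"number"}},"required":["targets"]}

```bash
mkdir -p pics; ls
python3 - <<'E'
from cell import arm
import cv2,numpy as np
s=arm.observe();print(s)
for n in("scene","top"):
    d=arm.get_image(n);cv2.imwrite(f"pics/{n}0.png",d["pixels"][:,:,::-1]);np.savez(f"pics/{n}0.npz",**d)
    print(n,d["fx"],d["cx"],d["cy"],d["xyz"],np.round(d["rotation"],3).tolist())
E
```

```text
pics
{'clock': 0.0, 'joints': array([ 1.08738104,  0.43525998,  0.02496155,  1.57411413, -0.01158589,
        1.13400528, -0.07510013]), 'dq': array([-2.83042226e-04, -1.53720906e-03,  9.88314707e-05, -1.63445986e-04,
        9.74859680e-04,  8.79786376e-04,  1.50572460e-03]), 'joint_efforts': array([-1.50743203e-03, -6.67852664e+01,  9.85144414e-01, -3.14457858e+01,
       -6.03850395e-02,  4.28430992e-02,  1.58295434e-04]), 'position': array([ 0.23206428, -0.57978611,  0.24491526]), 'ee_rot': array([-3.08328431e+00, -5.94194239e-01,  7.27773490e-04]), 'force': array([ 0.49241381,  0.46026897, -0.11231398]), 'ft_torque': array([0.0104509 , 0.04164735, 0.03212431]), 'gripper_force': 0.0, 'width': 1.0003263105710645}
scene 391.0618705022218 318.2631324149409 199.459719359733 [1.04234779 0.30347218 0.48359601] [-1.265, -2.083, 1.095]
top 425.94284256023883 322.97241521288765 201.50881539538864 [ 0.46627871 -0.0017322   0.74139437] [-2.174, 2.173, -0.133]
```

View pics/scene0.png

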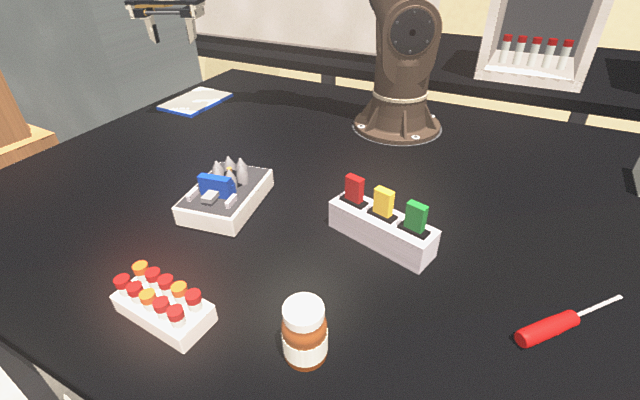

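View pics/top0.png

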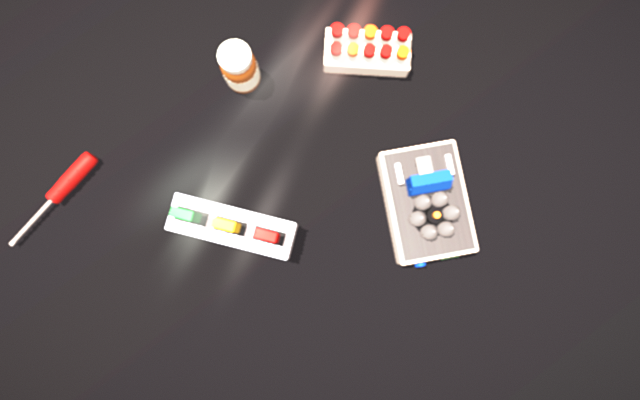

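The scene view shows the green gauge at (416,217) in its three-slot stand and the pump at (228,195), with the blue shoe facing the camera. In the top view the green handle is at (186,215), the shoe at (430,183) and the roller ring is centred at (436,216).

```bash
cat > h.py <<'E'
import numpy as np,cv2
from scipy.spatial.transform import Rotation as R
def cloud(d):
    z=d["z_map"];v,u=np.mgrid[:400,:640]
    P=np.stack([(u-d["cx"])/d["fx"]*z,(v-d["cy"])/d["fy"]*z,z],-1)
    return P@R.from_rotvec(d["rotation"]).as_matrix().T+d["xyz"]
def rect(p):
    (c,s,a)=cv2.minAreaRect((p[:,:2]*1000).astype(np.float32)); return np.round(c,1),np.round(s,1),round(a,2)
E
python3 - <<'E'
from h import *
for n in("top","scene"):
    d=dict(np.load(f"pics/{n}0.npz"));P=cloud(d);z=P[...,2];ok=d["z_map"]>0
    hsv=cv2.cvtColor(d["pixels"],cv2.COLOR_RGB2HSV)
    h,s,v=hsv[...,0],hsv[...,1],hsv[...,2]
    green=(h>45)&(h<85)&(s>70)&(v>50)&ok;blue=(h>100)&(h<125)&(s>130)&(v>80)&ok
    table=ok&(abs(z)<.01);print(n,"table z",np.median(z[table]))
    def rep(nm,m):
        if m.sum()>5: print(nm,m.sum(),rect(P[m]),"z",np.percentile(z[m],[5,50,95]).round(4),"med",np.median(P[m],0).round(4))
    rep("green",green&(P[...,1]>.1));rep("greentop",green&(z>.105)&(z<.125))
    box=(P[...,0]>.3)&(P[...,0]<.62)&(P[...,1]<-.03)&(P[...,1]>-.32)
    rep("shoe",blue&box&(z>.06));rep("shoetop",blue&box&(z>.087))
    rep("pump",box&(z>.03));rep("rollers",box&(z>.085)&~blue)
    st=(P[...,1]>.02)&(P[...,1]<.35)&(P[...,0]>.3)&(P[...,0]<.55)
    rep("stand",st&(z>.05)&(z<.068));rep("handles",st&(z>.1))
    for c,(lo,hi) in dict(yel=(20,35),red=(0,8)).items(): rep(c,(h>=lo)&(h<=hi)&(s>120)&st&(z>.1))
E
```

```text
top table z -0.0010559673635404665
green 53 (array([521.3, 219.1]), array([75.7, 18. ]), 75.9) z [-0.0005  0.1099  0.1124] med [0.514  0.1988 0.1099]
greentop 40 (array([516.1, 199.1]), array([34.4, 15.7]), 75.83) z [0.1066 0.1105 0.1127] med [0.511  0.1944 0.1105]
shoe 403 (array([ 567.3, -179.7]), array([25.8, 64.4]), 9.82) z [0.0653 0.08   0.0902] med [ 0.5604 -0.1744  0.08  ]
shoetop 78 (array([ 564.3, -178. ]), array([64.8, 16.6]), 86.14) z [0.0873 0.0891 0.092 ] med [ 0.5652 -0.1726  0.0891]
pump 8497 (array([ 536.5, -185.2]), array([193.2, 130.8]), 10.24) z [0.0459 0.0496 0.0898] med [ 0.531  -0.1763  0.0496]
rollers 608 (array([ 535.7, -184.6]), array([95.5, 65.5]), 9.13) z [0.0858 0.0906 0.0925] med [ 0.5714 -0.1796  0.0906]
stand 3767 (array([500.8, 138. ]), array([201.4,  60. ]), 75.74) z [0.0551 0.0573 0.0627] med [0.4986 0.1314 0.0573]
handles 777 (array([500.5, 137.2]), array([162.1,  16. ]), 75.78) z [0.1085 0.1116 0.1137] med [0.5005 0.1366 0.1116]
yel 16 (array([494.5, 123.7]), array([ 8.3, 18.1]), 41.78) z [0.1005 0.1063 0.1115] med [0.4956 0.1212 0.1063]
red 55 (ar
[... 609 characters left out ...]
pump 3324 (array([ 539.1, -182.9]), array([186. , 130.8]), 10.21) z [0.0388 0.0542 0.0911] med [ 0.5703 -0.157   0.0542]
rollers 116 (array([ 537.9, -184.1]), array([94. , 64.3]), 10.31) z [0.0854 0.0881 0.0922] med [ 0.5331 -0.1777  0.0881]
stand 2084 (array([502. , 138.9]), array([200.4,  63. ]), 76.33) z [0.0526 0.0584 0.0643] med [0.5162 0.1545 0.0584]
handles 689 (array([501.8, 139.2]), array([162.4,  18.8]), 75.68) z [0.1011 0.111  0.1139] med [0.5079 0.1447 0.111 ]
yel 128 (array([502.1, 139.4]), array([34.1, 17.9]), 74.68) z [0.1007 0.1064 0.1119] med [0.5083 0.142  0.1064]
red 203 (array([486. ,  77.2]), array([34.8, 18.3]), 77.77) z [0.1011 0.1107 0.1138] med [0.4908 0.0794 0.1107]
```

```bash
cat >> h.py <<'E'
def go(s,target,ydeg=None,n=1):
    """tool-frame shift and z turn from the state to a world target with tool y along ydeg"""
    M=R.from_rotvec(s["ee_rot"]).as_matrix()
    out=[np.round(M.T@(np.array(target)-s["position"])/n*1000,2)]
    y=np.degrees(np.arctan2(M[1,1],M[0,1]))
    if ydeg is not None:
        e=(ydeg-y+90)%180-90; out+=["turn z rad",round(-np.radians(e),4)]
    return out,"yang",round(y,2),"tilt",np.round(M[:,2],4)
E
python3 - <<'E'
from h import *
from cell import arm
s=arm.observe();print(go(s,[.535,-.182,.27],10.24,10))
E
```

```text
([array([ 42.91, -25.68,  -2.46]), 'turn z rad', np.float64(-1.3688)], 'yang', np.float64(-68.18), 'tilt', array([-6.0e-04,  1.2e-03, -1.0e+00]))
```

>>> arm_command --targets '[[[0.043,-0.0257,-0.0025,0,0,0],[0.043,-0.0257,-0.0025,0,0,0],[0.043,-0.0257,-0.0025,0,0,0],[0.043,-0.0257,-0.0025,0,0,0],[0.043,-0.0257,-0.0025,0,0,0],[0.043,-0.0257,-0.0025,0,0,0],[0.043,-0.0257,-0.0025,0,0,0],[0.043,-0.0257,-0.0025,0,0,0],[0.043,-0.0257,-0.0025,0,0,0],[0.043,-0.0257,-0.0025,0,0,0]]]' --jaw 0.05

```text
clock: 1.35
position: [0.5366, -0.1805, 0.2706]
ee_rot: [-3.085, -0.594, 0.001]
force: [-0.1, -0.4, 0.2]
width: 0.544
gripper_force: 0.0
```

>>> arm_command --targets '[[[0,0,0,0,0,-0.171],[0,0,0,0,0,-0.171],[0,0,0,0,0,-0.171],[0,0,0,0,0,-0.171],[0,0,0,0,0,-0.171],[0,0,0,0,0,-0.171],[0,0,0,0,0,-0.171],[0,0,0,0,0,-0.171],[0,0,0,0,0,0]]]'

```text
clock: 2.48
position: [0.5357, -0.182, 0.2703]
ee_rot: [-2.016, -2.408, 0.0]
force: [0.2, 0.3, 0.1]
width: 0.547
gripper_force: 0.0
```

Run:
```python
from h import *
from cell import arm
s=arm.observe();d=arm.get_image("wrist");t=arm.get_image("top")
print({k:d[k] for k in d if k not in("pixels","z_map")},s["position"],s["ee_rot"],s["joints"].round(2),s["clock"])
np.savez("pics/w1.npz",pos=s["position"],rot=s["ee_rot"],**d);cv2.imwrite("pics/w1.png",d["pixels"][:,:,::-1])
print(go(s,[.5165,.2,.2],-14.25,10))
```

```text
{'fx': 309.70691628693146, 'fy': 309.70691628693146, 'cx': 323.2539014795522, 'cy': 198.81832214847424, 'T_tool_cam': array([[-1.90655865e-04, -9.69416264e-01, -2.45422231e-01,
         6.61240576e-02],
       [ 9.99999948e-01, -2.48235104e-04,  2.03678745e-04,
        -2.98440748e-04],
       [-2.58371901e-04, -2.45422179e-01,  9.69416261e-01,
        -1.39206991e-01],
       [ 0.00000000e+00,  0.00000000e+00,  0.00000000e+00,
         1.00000000e+00]])} [ 0.5356931  -0.18197717  0.27032944] [-2.01625922e+00 -2.40813381e+00  2.56532426e-04] [ 0.56  0.36 -0.44  1.66  0.16  1.16  0.25] 2.475
([array([37.94,  4.83,  7.05]), 'turn z rad', np.float64(0.4254)], 'yang', np.float64(10.12), 'tilt', array([-7.e-04,  4.e-04, -1.e+00]))
```

View pics/w1.png

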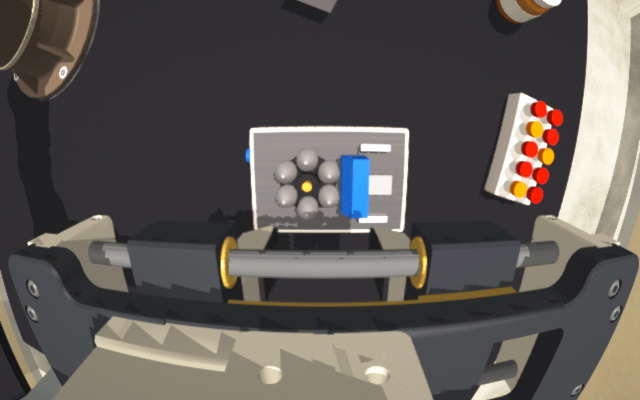

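The wrist view shows the shoe at columns 341–368, rows 156–217, and the rotor axle at (307,187). The front roller pair is at (329,171) and (329,195), and the gap is near column 340, row 186.

Run:
```python
from h import *
d=dict(np.load("pics/w1.npz"))
v,u=np.mgrid[:400,:640];a,b=u-d["cx"],v-d["cy"];r=np.hypot(a,b)+1e-9;t=r/d["fx"];z=d["z_map"]
P=np.stack([a/r*np.tan(t)*z,b/r*np.tan(t)*z,z],-1)
T=d["T_tool_cam"];P=P@T[:3,:3].T+T[:3,3];W=P@R.from_rotvec(d["rot"]).as_matrix().T+d["pos"]
hsv=cv2.cvtColor(d["pixels"],cv2.COLOR_RGB2HSV);h,s,vv=[hsv[...,i] for i in range(3)]
roi=(u>240)&(u<420)&(v>120)&(v<232)&(z>0);Z=W[...,2]
pump=roi&(Z>.035);deck=roi&(abs(Z-.05)<.006)
print("deck",np.median(Z[deck]),"pump",rect(W[pump]))
blue=roi&(h>100)&(h<125)&(s>130)&(Z>.06)&(u>330)
print("shoe",rect(W[blue]))
# pump frame
for nm,ang in(("",10.24),):
    A=np.radians(ang);ex=np.array([np.cos(A),np.sin(A)]);ey=np.array([-ex[1],ex[0]])
    o=np.array([.5365,-.1852]);X=(W[...,:2]-o)@ex*1000;Y=(W[...,:2]-o)@ey*1000
    print("pump x range",np.percentile(X[pump],[.5,99.5]),"y",np.percentile(Y[pump],[.5,99.5]))
    print("shoe x",np.percentile(X[blue],[1,50,99]),"y",np.percentile(Y[blue],[1,99]))
    top=blue&(Z>.088);print("shoetop x",np.percentile(X[top],[1,99]),"y",np.percentile(Y[top],[1,99]),top.sum())
    rol=roi&~blue&(Z>.058)&(X<40)&(abs(Y)<50)
    for lo,hi in((.058,.066),(.066,.075),(.075,.085),(.085,.1)):
        m=rol&(Z>lo)&(Z<hi);m2=blue&(Z>lo)&(Z<hi)
        print(lo,hi,m.sum(),"rol x",np.percentile(X[m],[1,99]).round(1),"y",np.percentile(Y[m],[1,99]).round(1),"shoe minx",np.percentile(X[m2],[2,98]).round(1) if m2.sum() else None)
    ax=roi&(h>20)&(h<35)&(s>150);print("axle",np.median(X[ax]),np.median(Y[ax]),np.median(Z[ax]))
```

```text
deck 0.05011183267026233 pump (array([ 539.1, -184.7]), array([197.8, 128.8]), 10.12)
shoe (array([ 571.6, -179.2]), array([33. , 64.4]), 10.19)
pump x range [-88.03972434  99.30102259] y [-62.74187963  63.84508971]
shoe x [19.16460589 32.43447034 46.97700712] y [-31.20466039  31.63169514]
shoetop x [27.61223295 47.08248392] y [-31.13556305  31.49958011] 1086
0.058 0.066 187 rol x [-48.5  36.6] y [-22.9  39.2] shoe minx [19.4 49.9]
0.066 0.075 900 rol x [-53.8  15.9] y [-35.5  38.2] shoe minx [19.1 43.9]
0.075 0.085 1234 rol x [-52.1  14.4] y [-34.9  36.3] shoe minx [20.1 38.9]
0.085 0.1 414 rol x [-47.6  31.3] y [-32.4  31.9] shoe minx [25.9 46.7]
axle -19.297297087256883 -0.0651613267467034 0.08017677202337165
```

>>> arm_command --targets '[[[0.038,0.0048,0.004,0,0,0.0425],[0.038,0.0048,0.004,0,0,0.0425]]]'

```text
clock: 2.82
position: [0.5334, -0.1048, 0.2625]
ee_rot: [-2.123, -2.316, 0.0]
force: [0.9, 0.7, 0.3]
width: 0.54
gripper_force: 0.0
```

>>> arm_command --targets '[[[0,0,0,0,0,0.17],[0,0,0,0,0,0.17]]]'

```text
clock: 3.08
position: [0.5336, -0.1046, 0.2627]
ee_rot: [2.486, 1.921, -0.0]
force: [-0.9, -0.6, -0.2]
width: 0.544
gripper_force: 0.0
```

Run:
```python
from h import *
from cell import arm
print(go(arm.observe(),[.5165,.2,.23],-14.25,7))
```

```text
([array([ 41.5 , -13.33,   4.67]), 'turn z rad', np.float64(-0.0062)], 'yang', np.float64(-14.6), 'tilt', array([-1.e-04, -1.e-04, -1.e+00]))
```

>>> arm_command --targets '[[[0.0415,-0.0133,0.0047,0,0,0],[0.0415,-0.0133,0.0047,0,0,0],[0.0415,-0.0133,0.0047,0,0,0],[0.0415,-0.0133,0.0047,0,0,0],[0.0415,-0.0133,0.0047,0,0,0],[0.0415,-0.0133,0.0047,0,0,0],[0.0415,-0.0133,0.0047,0,0,-0.006],[0,0,0,0,0,0],[0,0,0,0,0,0]]]'

```text
clock: 4.2
position: [0.5144, 0.1986, 0.2297]
ee_rot: [2.474, 1.936, -0.001]
force: [0.1, -0.4, -0.5]
width: 0.539
gripper_force: 0.0
```

```bash
cat >> h.py <<'E'
def wrist(arm,name):
    s=arm.observe();d=arm.get_image("wrist");cv2.imwrite(f"pics/{name}.png",d["pixels"][:,:,::-1])
    v,u=np.mgrid[:400,:640];a,b=u-d["cx"],v-d["cy"];r=np.hypot(a,b)+1e-9;t=r/d["fx"];z=d["z_map"]
    P=np.stack([a/r*np.tan(t)*z,b/r*np.tan(t)*z,z],-1);T=d["T_tool_cam"];P=P@T[:3,:3].T+T[:3,3]
    W=P@R.from_rotvec(s["ee_rot"]).as_matrix().T+s["position"]
    W[z<=0]=np.nan
    return s,d["pixels"],P,W
E
python3 - <<'E'
from h import *
from cell import arm
s,px,P,W=wrist(arm,"w2")
hsv=cv2.cvtColor(px,cv2.COLOR_RGB2HSV);h,S,v=[hsv[...,i] for i in range(3)]
g=(h>45)&(h<85)&(S>70)&(v>40)&(W[...,2]>.06)&(W[...,2]<.13)
t=g&(W[...,2]>.107)
for m in(g,t): print(m.sum(),rect(W[m]),np.percentile(W[m][:,2],[5,50,95]).round(4),np.argwhere(m).mean(0).round())
print("tool-frame handle top",rect(P[t]));print(s["position"],s["ee_rot"],s["force"])
st=(W[...,2]>.1)&(W[...,2]<.12)&(np.hypot(W[...,0]-.5,W[...,1]-.14)<.12);print("handles",rect(W[st]),st.sum())
E
```

```text
916 (array([516. , 195.6]), array([43.5, 20.6]), 76.77) [0.0632 0.1128 0.1141] [193. 326.]
699 (array([517.2, 200.3]), array([33.6, 14.8]), 76.34) [0.1116 0.1131 0.1141] [197. 326.]
tool-frame handle top (array([2.4, 2.3]), array([14.8, 33.6]), 89.74)
[0.5144329  0.19861869 0.22969075] [ 2.47390068e+00  1.93550745e+00 -9.28368396e-04] [ 0.13140392 -0.41708982 -0.52798178]
handles (array([505.7, 154.2]), array([128.6,  15.3]), 75.74) 930
```

View pics/w2.png

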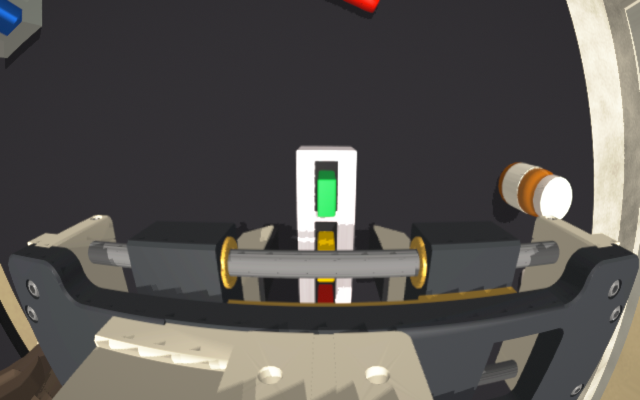

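The wrist view shows the green handle at (326,193) between the open fingers, 2.4 mm / 2.3 mm off the tool axis. The yaw is aligned, so I'm going down.

>>> arm_command --targets '[[[0.0024,0.0023,0.028,0,0,0],[0,0,0.042,0,0,0],[0,0,0.035,0,0,0],[0,0,0.021,0,0,0],[0,0,0.0115,0,0,0],[0,0,0,0,0,0]]]'

```text
clock: 5.0
position: [0.5173, 0.2, 0.0921]
ee_rot: [2.474, 1.936, -0.001]
force: [-0.2, -0.3, -0.7]
width: 0.544
gripper_force: 0.0
```

>>> arm_command --targets '[[[0,0,0,0,0,0],[0,0,0,0,0,0],[0,0,0,0,0,0],[0,0,0,0,0,0],[0,0,0,0,0,0]]]' --jaw 0.005 --newtons 25

```text
clock: 5.62
position: [0.5174, 0.2009, 0.0926]
ee_rot: [2.472, 1.938, 0.001]
force: [-0.1, -0.8, 2.7]
width: 0.174
gripper_force: 25.0
```

>>> arm_command --targets '[[[0,0,-0.01,0,0,0],[0,0,-0.025,0,0,0],[0,0,-0.03,0,0,0],[0,0,-0.03,0,0,0],[0,0,-0.025,0,0,0],[0,0,-0.01,0,0,0],[0,0,0,0,0,0]]]'

```text
clock: 6.5
position: [0.5173, 0.2009, 0.2226]
ee_rot: [2.472, 1.938, 0.001]
force: [0.2, 0.4, -0.3]
width: 0.175
gripper_force: 25.0
```

Run:
```python
from h import *
from cell import arm
s=arm.observe();print(go(s,[.5537,-.1821,.2226],10.2,9),s["force"],s["position"],s["joints"].round(2))
```

```text
([array([-40.36,  14.09,  -0.  ]), 'turn z rad', np.float64(-0.4192)], 'yang', np.float64(-13.82), 'tilt', array([ 8.e-04,  2.e-04, -1.e+00])) [ 0.23790442  0.38547234 -0.33398349] [0.51730766 0.2009387  0.22262363] [-0.1   0.39 -0.5   1.75  0.21  1.06 -0.91]
```

>>> arm_command --targets '[[[-0.03,0.0105,0,0,0,0],[-0.04,0.014,0,0,0,0],[-0.045,0.0158,0,0,0,0],[-0.045,0.0158,0,0,0,0],[-0.045,0.0158,0,0,0,0],[-0.045,0.0158,0,0,0,0],[-0.045,0.0158,0,0,0,0],[-0.04,0.014,0,0,0,0],[-0.0285,0.0095,0,0,0,0]]]'

```text
clock: 7.62
position: [0.5528, -0.1848, 0.2207]
ee_rot: [-2.473, -1.935, 0.003]
force: [0.3, 0.4, -0.8]
width: 0.171
gripper_force: 25.0
```

>>> arm_command --targets '[[[0,0,0,0,0,-0.12],[0,0,0,0,0,-0.15],[0,0,0,0,0,-0.149],[0,0,0,0,0,0],[0,0,0,0,0,0]]]'

```text
clock: 8.25
position: [0.5534, -0.1824, 0.2216]
ee_rot: [-2.019, -2.406, 0.001]
force: [0.2, -0.2, -1.1]
width: 0.172
gripper_force: 25.0
```

```bash
cat > m.py <<'E'
from h import *
from cell import arm
import sys
s,px,P,W=wrist(arm,sys.argv[1])
t=arm.get_image("scene");np.savez("pics/sc_"+sys.argv[1]+".npz",**t)
img=cv2.resize(t["pixels"][100:260,150:310],(640,640))[40:,:,::-1];img2=cv2.resize(px[100:240,230:420],(760,560))[:,:,::-1]
cv2.imwrite("pics/s_"+sys.argv[1]+".png",img);cv2.imwrite("pics/c_"+sys.argv[1]+".png",img2)
hsv=cv2.cvtColor(px,cv2.COLOR_RGB2HSV);h,S,v=[hsv[...,i] for i in range(3)];Z=W[...,2]
bl=(h>100)&(h<125)&(S>130)&(Z>.06)&(np.hypot(W[...,0]-.57,W[...,1]+.18)<.06)
M=R.from_rotvec(s["ee_rot"]).as_matrix();Wt=P*1000
print("shoe in tool mm, x",np.percentile(Wt[bl][:,0],[1,99]).round(1),"y",np.percentile(Wt[bl][:,1],[1,99]).round(1),rect(W[bl]),bl.sum())
C=cloud(t);hs=cv2.cvtColor(t["pixels"],cv2.COLOR_RGB2HSV)
g=(hs[...,0]>45)&(hs[...,0]<85)&(hs[...,1]>70)&(hs[...,2]>40)&(np.hypot(C[...,0]-.55,C[...,1]+.18)<.08)
if g.sum()>5: print("green scene",g.sum(),rect(C[g]),np.percentile(C[g][:,2],[1,99]).round(4))
print(go(s,[.5537,-.1821,.2226],10.2),s["position"],s["force"],s["ft_torque"].round(3))
E
python3 m.py w3
```

```text
shoe in tool mm, x [-26.7  32.2] y [ 2.3 29.6] (array([ 568.9, -177.7]), array([27.8, 61. ]), 10.03) 1576
green scene 235 (array([ 552.5, -180.9]), array([19.5, 33.6]), 6.6) [0.1936 0.2423]
([array([ 0.2 ,  0.37, -1.02]), 'turn z rad', np.float64(-0.0034)], 'yang', np.float64(10.0), 'tilt', array([-1.2e-03,  4.0e-04, -1.0e+00])) [ 0.55336876 -0.1823641   0.22157933] [ 0.21134966 -0.15497928 -1.05971795] [ 0.033 -0.103 -0.022]
```

View pics/c_w3.png

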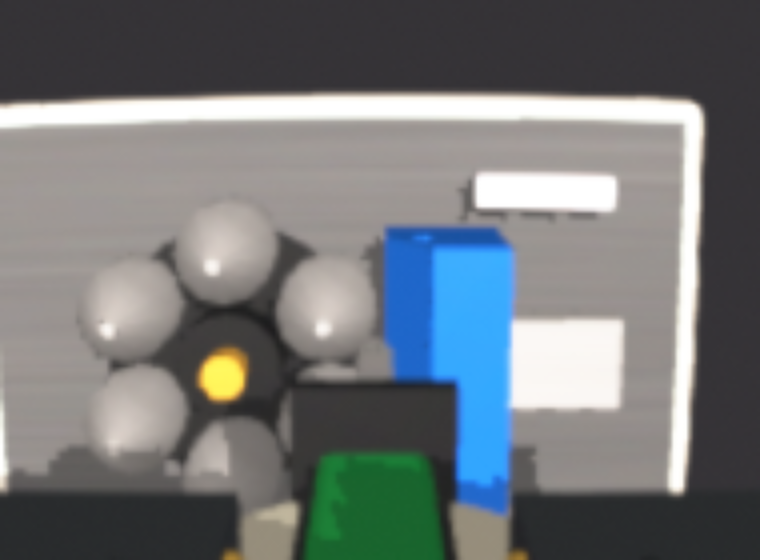

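View pics/s_w3.png

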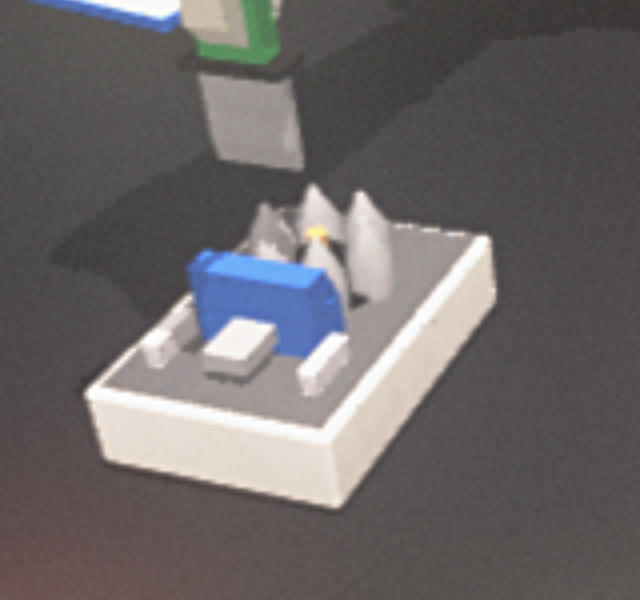

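The tapered blade hangs straight over the gap. In the wrist crop the shoe's inner face is at x≈386 and the collar spans 293–457. I'll correct by 0.5 mm and descend, slowing for the narrow part.

>>> arm_command --targets '[[[0.0002,0.0005,0.01,0,0,-0.003],[0,0,0.015,0,0,0],[0,0,0.015,0,0,0],[0,0,0.01,0,0,0],[0,0,0.008,0,0,0],[0,0,0.004,0,0,0],[0,0,0,0,0,0]]]' --newtons 35

```text
clock: 9.22
position: [0.5542, -0.1821, 0.1602]
ee_rot: [-2.012, -2.413, 0.0]
force: [-0.3, 0.3, -1.1]
width: 0.171
gripper_force: 35.0
```

```bash
python3 m.py w4
```

```text
shoe in tool mm, x [-6.2 32.1] y [ 1.8 28.6] (array([ 566.9, -165. ]), array([27.5, 44.4]), 10.45) 1376
green scene 211 (array([ 558.1, -183.1]), array([16.4, 40.7]), 18.59) [0.1315 0.1812]
([array([  0.1 ,  -0.5 , -62.38]), 'turn z rad', np.float64(0.0029)], 'yang', np.float64(10.37), 'tilt', array([-1.e-04,  0.e+00, -1.e+00])) [ 0.55420256 -0.18210835  0.16021781] [-0.28989127  0.33190901 -1.10838075] [-0.003 -0.181  0.015]
```

View pics/c_w4.png

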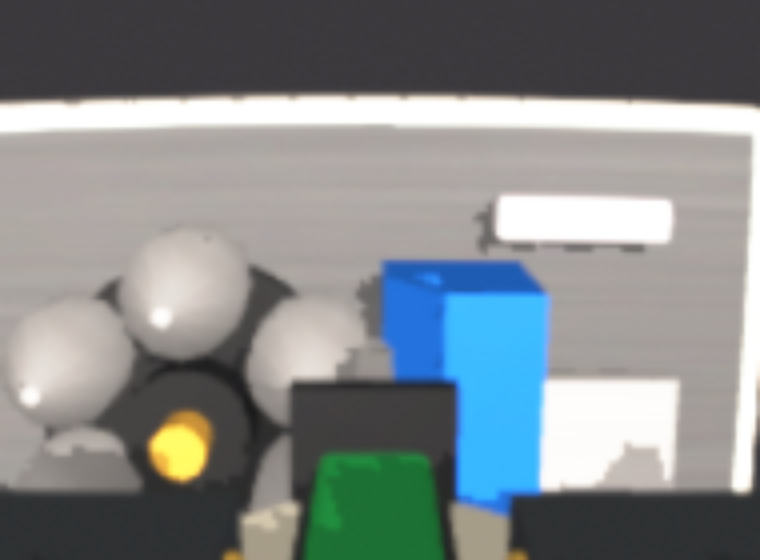

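The blade is in the flare: in the crop its grey end is at x≈373, between the roller edge at 363 and the shoe at 383. Now slow steps, feeling the drag.

>>> arm_command --targets '[[[0,0,0.002,0,0,0],[0,0,0.002,0,0,0],[0,0,0.002,0,0,0],[0,0,0.002,0,0,0]]]'

```text
clock: 9.82
position: [0.5548, -0.1822, 0.1529]
ee_rot: [2.011, 2.412, 0.001]
force: [-0.2, -0.3, 5.5]
width: 0.173
gripper_force: 35.0
```

>>> arm_command --targets '[[[0,0,0.0015,0,0,0],[0,0,0.0015,0,0,0],[0,0,0.0015,0,0,0],[0,0,0.0015,0,0,0]]]'

```text
clock: 10.32
position: [0.5548, -0.1822, 0.1469]
ee_rot: [2.011, 2.412, 0.001]
force: [-0.1, -0.1, 5.9]
width: 0.172
gripper_force: 35.0
```

>>> arm_command --targets '[[[0,0,0.0015,0,0,0],[0,0,0.0015,0,0,0],[0,0,0.0015,0,0,0]]]'

```text
clock: 10.7
position: [0.5545, -0.1823, 0.1421]
ee_rot: [2.011, 2.412, 0.0]
force: [-0.5, -0.9, 3.7]
width: 0.177
gripper_force: 35.0
```

Steady drag of about 5 N with almost no side load.

>>> arm_command --targets '[[[0,0,0.001,0,0,0],[0,0,0.001,0,0,0],[0,0,0.001,0,0,0],[0,0,0.001,0,0,0]]]'

```text
clock: 11.2
position: [0.5542, -0.1821, 0.1377]
ee_rot: [-2.012, -2.413, -0.0]
force: [0.2, -0.3, 3.3]
width: 0.174
gripper_force: 35.0
```

>>> arm_command --targets '[[[0,0,0.0008,0,0,0],[0,0,0.0008,0,0,0]]]'

```text
clock: 11.45
position: [0.5542, -0.1821, 0.1362]
ee_rot: [2.012, 2.413, 0.0]
force: [0.8, 0.0, 3.9]
width: 0.174
gripper_force: 35.0
```

>>> arm_command --targets '[[[0,0,0.0007,0,0,0]]]'

```text
clock: 11.58
position: [0.5542, -0.1821, 0.1355]
ee_rot: [2.012, 2.413, 0.0]
force: [0.5, 0.7, 2.9]
width: 0.169
gripper_force: 35.0
```

>>> arm_command --targets '[[[0,0,0.0007,0,0,0]]]'

```text
clock: 11.7
position: [0.5542, -0.1821, 0.1348]
ee_rot: [2.012, 2.413, 0.0]
force: [-0.0, -0.0, 2.8]
width: 0.175
gripper_force: 35.0
```

>>> arm_command --targets '[[[0,0,0.0005,0,0,0]]]'

```text
clock: 11.82
position: [0.5542, -0.1821, 0.1345]
ee_rot: [2.012, 2.413, -0.0]
force: [-1.2, 0.5, 8.5]
width: 0.172
gripper_force: 35.0
```

>>> arm_command --targets '[[[0,0,0.0005,0,0,0]]]'

```text
clock: 11.95
position: [0.5542, -0.1821, 0.1344]
ee_rot: [2.012, 2.413, -0.0]
force: [-2.9, 0.3, 13.7]
width: 0.171
gripper_force: 35.0
```

>>> arm_command --targets '[[[0,0,0.0005,0,0,0]]]'

```text
clock: 12.08
position: [0.5543, -0.1821, 0.1343]
ee_rot: [2.011, 2.413, -0.0]
force: [-5.0, 0.1, 18.0]
width: 0.171
gripper_force: 35.0
```

It came up solid at TCP z = 0.1344, against 0.1346 predicted. I'll take off the preload, release and retreat.

>>> arm_command --targets '[[[0,0,-0.001,0,0,0],[0,0,0,0,0,0]]]'

```text
clock: 12.32
position: [0.5542, -0.1821, 0.1345]
ee_rot: [2.012, 2.413, 0.0]
force: [-0.7, 0.1, 5.4]
width: 0.175
gripper_force: 35.0
```

>>> arm_command --targets '[[[0,0,0,0,0,0],[0,0,0,0,0,0],[0,0,0,0,0,0],[0,0,0,0,0,0]]]' --jaw 0.05

```text
clock: 12.82
position: [0.5541, -0.1821, 0.1342]
ee_rot: [-2.012, -2.413, 0.0]
force: [0.0, -0.2, -0.7]
width: 0.532
gripper_force: 0.0
```

>>> arm_command --targets '[[[0,0,-0.015,0,0,0],[0,0,-0.03,0,0,0],[0,0,-0.04,0,0,0],[0,0,-0.04,0,0,0],[-0.02,0,-0.02,0,0,0],[-0.03,0,0,0,0,0],[0,0,0,0,0,0],[0,0,0,0,0,0]]]'

```text
clock: 13.82
position: [0.5631, -0.2305, 0.2798]
ee_rot: [-2.011, -2.413, -0.001]
force: [-0.8, 0.5, -0.6]
width: 0.541
gripper_force: 0.0
```

```bash
python3 m.py w5
```

```text
shoe in tool mm, x [17.4 80.1] y [ 6.  30.3] (array([ 570.9, -179.6]), array([27.1, 63.7]), 11.15) 1106
green scene 491 (array([ 555.4, -181.5]), array([18.4, 35.5]), 9.47) [0.107  0.1554]
([array([49.31, -0.57, 57.25]), 'turn z rad', np.float64(0.0033)], 'yang', np.float64(10.39), 'tilt', array([ 3.e-04,  6.e-04, -1.e+00])) [ 0.56313234 -0.23052992  0.27982406] [-0.79385401  0.5058843  -0.57991166] [ 0.002 -0.076 -0.043]
```

View pics/s_w5.png

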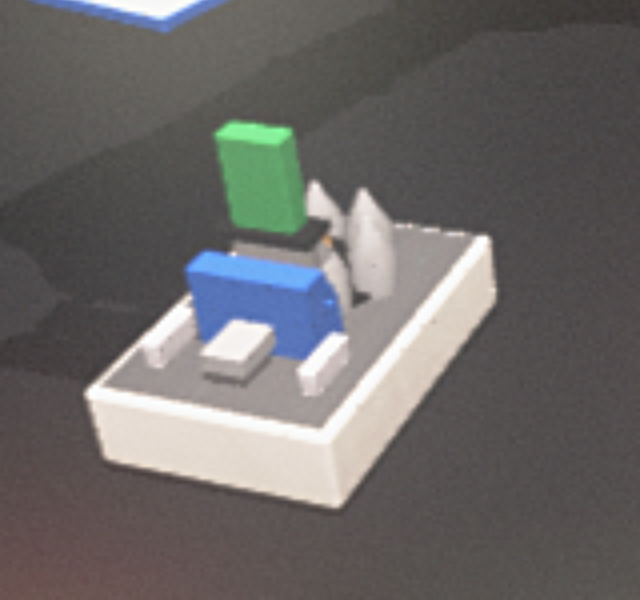

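The gauge stands upright in the gap. Its handle runs from (217,125) to (305,232) in the crop, and its top is at z = 0.155, as it should be when seated on the deck.

```bash
python3 -c "
from cell import arm
print(arm.sign_off())"
```

```text
the job is handed in; nothing more can be done
None
```

The green gauge is standing upright on the pump's deck, nipped between rollers and shoe and let go; drag was about 3–6 N on the way down, it came up solid where expected, nothing else was touched, and I handed the job in at about 14 s.

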